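# Sweep the toppings lids shut

## Robot

A 7-joint arm with a two-finger parallel gripper is mounted at the origin on the work surface. World frame = base frame: x ahead of the robot, y to its left, z up, the work surface at z = 0. Lengths are in m, angles in rad, forces in N, time in s.
With the tool pointing down it reaches from about 0.4 to 0.85 m from the base axis. Payload 4.5 kg.
Tool frame: the origin (TCP) lies at the very end of the fingers, on their centre line; the grasp point (between the pads) lies 19 mm behind it (r.grip_depth is the distance from the TCP to the grasp point, in m); z points along the fingers, x is the direction in which the jaws open and shut, and the axes are right-handed (so a half turn about z gives the same grasp; the last joint's range is limited). The gripper opens to 88 mm and grips with 3 to 60 N. Pads are 18 mm wide; open, the fingers measure 123 mm over their backs; the gripper's body (75 mm by 187 mm) begins 45 mm behind the grasp point.
Start: joints at [-1.23, 0.689, -0.195, 1.565, 0.157, 0.902, -0.215], TCP at [0.189, 0.596, 0.239] pointing down, gripper open.
Joint ranges: [-3.01, 3.01], [-0.46, 2.08], [-1.47, 1.51], [0.13, 2.56], [-1, 4.14], [0.04, 2.09], [-2.66, 2.66]. Speed limits (rad/s): [2.57, 2.57, 3.14, 3.14, 3.14, 3.14, 3.14].

## Interface

Orientations are given as a unit quaternion [x, y, z, w].
In Python, from plant import r gives the robot as it stands. The module is installed in compiled form; this text tells all that it offers.
- The arm moves only by the shell command python3 -m jog 'ROWS' [FORCE]. ROWS is JSON, a list of rows, each a list of 5 numbers: the shift along the tool's x, y, z in units of 1 m (1.0 is 1 m), then the turn about the tool's z in units of 360 degrees (1.0 is 360 degrees), then the closure, from 0 (fully open) to 1 (shut). In form: [[dx, dy, dz, yaw, fingers], ...]. A call has 1 to 20 rows; each row shifts and turns the commanded pose from where the row before left it, along the tool's axes as they then stand; what a row does not reach is not made up. A row lasts 1/10 s, in which the tool goes at most 50 mm and 8.59 degrees, less where a joint would pass 70% of its speed; a pose out of reach is approached as far as the arm can. A call with a number of a shift or a turn outside -1 to 1 is refused whole. A call with a gripper value outside its range is refused whole. The fingers move at their own pace and stop on an object; FORCE is the grip in N (left out, the last holds). Time passes only in rows, so rows that do not move let the fingers close. It gives the time, the measured TCP pose, the force and the opening at its end, in the units of the state.
- r.get_state(): the state, without advancing time (a new reading comes with each control period).
- r.snapshot(name): name is "scene" or "top"; returns the picture (384x512x3 uint8, red, green, blue); there is no depth.
- r.get_calibration(name): a dict with "mtx" (3x3 intrinsics, pixels), "R" (3x3) and "t" (3): a world point X has camera coordinates R X + t. Camera axes: x right, y down, z forward; pixel columns grow to the right and rows downward; lengths in m; the calibration is good to about 2 mm. A picture is of the moment at which its call begins. get_calibration takes no time and is no camera call.
- r.finish_job(): hands the job in, once; it reports no verdict.
Trained networks look in the newest picture that a camera, given by its name, has taken for a name from the list of things; names that differ only in an ending like _2 or _b are one class to them, and where a whole thing is asked for, a point or a joint stands for the part that bears it (a point fixed in the world has none). Each returns a list of dicts, best first, with "score" (0 to 1); they miss things now and then, are a little off and sometimes report something else, mostly with a low value. They report only what shows in the picture. A call takes as long as a camera call.
- r.cut_out(thing, camera): "pixels" (384x512 bool, what is visible of it) and "rect" ([left, top, right, bottom] in pixels, round what is visible of it).
The state is a dict: "clock": time; "q": joint angles; "qd": joint speeds; "joint_torque": joint torques, N m; "tool_pos": TCP position; "eef_rot": TCP orientation; "contact_force": force on the tool from outside, world axes, zero at the start; "moment": the same for the moment, N m; "opening": opening from 0.0 (shut) to 1.0 (fully open).
Only numpy, scipy, OpenCV 4.12 (cv2) and the standard library are available. Lean on these libraries where they do the work, as an engineer would, in place of code of your own. Each camera call takes 0.05 s, during which the arm holds its last target.

## Task

The four flap lids of the curved toppings station on the coffee bar have been left ajar. With the shut fingertips, and without grasping anything, sweep lightly along the curved row from the red end block to the black end block so that the lids are pushed shut one after another in that order. Leave the cup, the jar and the tamper where they stand, do not prise any lid further open, and finish clear of everything.

Things in the scene. Friction and masses are not known exactly. Their poses are not given: they have to be found in the camera images.
- middle (a point): The station: arc-shaped row: red end block, four dark steel compartments, black end block, all 44 mm wide. This point: on the counter under mid-arc, its axes the station's; it stands turned any way round. Mid-line radius 170 mm, centred 170 mm from here along its -x; red end at its -y, black at +y. With lids shut its top is level, 64 mm up. Along the arc from the middle: start -117, marks 1-4 -75, -25, 25, 75, finish 112 mm.
- station (a joint): How far (m) the station has sunk on its springy rubber feet: 0 when untouched, about 1 mm for each 6 N of downward push, stop at 0.006. Light touches keep it below 0.002; 0.0045 is pressing too hard. It does not slide on the counter.
- start (a point): Centre of the top of the red end block (44 mm wide, 32 mm long along the row), 64 mm above the counter. The sweep begins here; 20 mm further along the row lies the hinge of lid 1.
- finish (a point): Centre of the top of the black end block (22 mm long along the row), 64 mm above the counter, just past the free end of lid 4.
- mark1 (a point): Fixed point of the station: centre of the top face of lid 1 when it is shut, on the arc's mid-line, 64 mm above the counter. Lid 1 is number 1 counted from the red block.
- mark2 (a point): Fixed point of the station: centre of the top face of lid 2 when it is shut, on the arc's mid-line, 64 mm above the counter. Lid 2 is number 2 counted from the red block.
- mark3 (a point): Fixed point of the station: centre of the top face of lid 3 when it is shut, on the arc's mid-line, 64 mm above the counter. Lid 3 is number 3 counted from the red block.
- mark4 (a point): Fixed point of the station: centre of the top face of lid 4 when it is shut, on the arc's mid-line, 64 mm above the counter. Lid 4 is number 4 counted from the red block.
- lid1 (a joint): Opening angle (rad) of light-brown flap lid 1, 38 mm wide, 45 mm along the row, 4 mm thick, coloured dot on top. 0 is shut and level; begins at 0.3 to 0.55. Hinged across the row at its red-block end, 22.5 mm before mark1; the end toward the black block is raised, like a ramp rising along the row. Stiff hinge: stays at any angle, about 0.5 N at the free end moves it; firm stop at 0.
- lid2 (a joint): Opening angle (rad) of light-brown flap lid 2, 38 mm wide, 45 mm along the row, 4 mm thick, coloured dot on top. 0 is shut and level; begins at 0.3 to 0.55. Hinged across the row at its red-block end, 22.5 mm before mark2; the end toward the black block is raised, like a ramp rising along the row. Stiff hinge: stays at any angle, about 0.5 N at the free end moves it; firm stop at 0.
- lid3 (a joint): Opening angle (rad) of light-brown flap lid 3, 38 mm wide, 45 mm along the row, 4 mm thick, coloured dot on top. 0 is shut and level; begins at 0.3 to 0.55. Hinged across the row at its red-block end, 22.5 mm before mark3; the end toward the black block is raised, like a ramp rising along the row. Stiff hinge: stays at any angle, about 0.5 N at the free end moves it; firm stop at 0.
- lid4 (a joint): Opening angle (rad) of light-brown flap lid 4, 38 mm wide, 45 mm along the row, 4 mm thick, coloured dot on top. 0 is shut and level; begins at 0.3 to 0.55. Hinged across the row at its red-block end, 22.5 mm before mark4; the end toward the black block is raised, like a ramp rising along the row. Stiff hinge: stays at any angle, about 0.5 N at the free end moves it; firm stop at 0.
- cup: White cup, 70 mm high, rim radius 38 mm, loose, standing on the hollow side of the arc; origin at the centre of its underside. To be left alone.
- jar: Amber glass jar with steel cap, 60 mm diameter, 85 mm high, loose, standing near the outer side of the arc; origin at the centre of its underside. To be left alone.
- tamper: Wooden coffee tamper standing on its 56 mm wide foot, 85 mm high, loose, near the outer side of the arc; origin at the centre of its underside. To be left alone.

How it is judged:
By the outcome, as a careful person would: the job done as asked, in the order asked, and still so for the second after the job is handed in, with the robot touching nothing.
It also fails if it takes over 43 s, if anything falls off the work surface, if the arm or the gripper's body presses on something with over 40 N, if the wrist force passes 120 N, or if a joint passes its speed limit or range.

## Working session

There is one attempt and no reset: what is moved stays moved. The work goes in short steps, Python scripts to look and compute and a shell command to move; the robot and the scene stay as the last step left them, time stands still between calls to the robot, and variables do not carry over. Pictures are saved under pics/ and viewed, and the job is handed in when it is done.

```bash
mkdir -p pics; python3 - <<'E'
from plant import r
import cv2
s=r.get_state();print({k:(s[k]) for k in ('clock','tool_pos','eef_rot','contact_force','opening')})
for n in("scene","top"):
    im=r.snapshot(n);cv2.imwrite(f"pics/{n}0.png",im[:,:,::-1])
    c=r.get_calibration(n);print(n,c)
E
```

```text
{'clock': 0.0, 'tool_pos': array([0.18862697, 0.59518872, 0.23791283]), 'eef_rot': array([ 8.06824245e-01,  5.90790816e-01, -7.01812608e-04,  5.97817967e-04]), 'contact_force': array([-0.61905791, -0.12887245,  0.64676271]), 'opening': 0.9978839234663296}
scene {'mtx': array([[392.41210154,   0.        , 251.99284587],
       [  0.        , 392.41210154, 192.08796843],
       [  0.        ,   0.        ,   1.        ]]), 'R': array([[ 0.5215954 ,  0.8531905 ,  0.00205195],
       [ 0.63471394, -0.38642099, -0.66919133],
       [-0.57015477,  0.35034952, -0.74308731]]), 't': array([-0.35369844, -0.31010077,  1.00112705])}
top {'mtx': array([[392.40544749,   0.        , 249.39232296],
       [  0.        , 392.40544749, 191.62636691],
       [  0.        ,   0.        ,   1.        ]]), 'R': array([[ 0.01273407, -0.99990578, -0.00512593],
       [-0.9957439 , -0.01221276, -0.09135057],
       [ 0.09127936,  0.00626738, -0.9958056 ]]), 't': array([0.02935682, 0.56366657, 0.66755154])}
```

View pics/scene0.png

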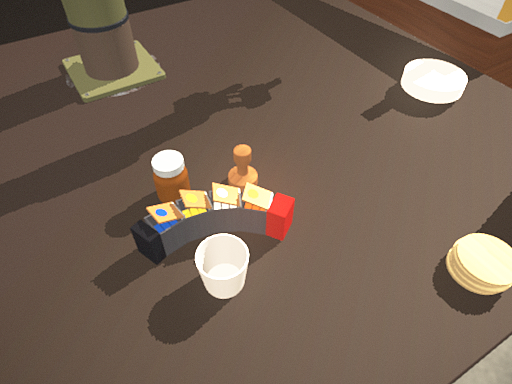

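View pics/top0.png

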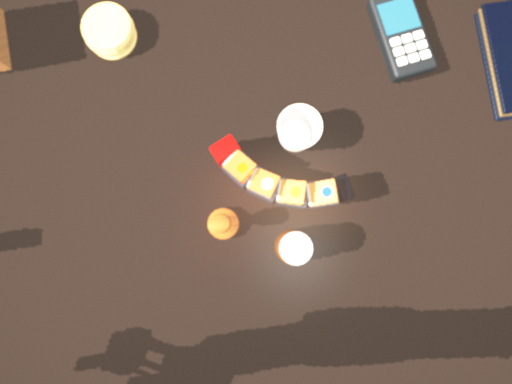

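The scene view shows the red block at about (280,215), the black one at (150,238) and the cup at (223,265). In the top view red is at (226,150) and black at (345,188). Next I'll run the networks and zoom in.

```bash
python3 - <<'E'
from plant import r
import cv2,numpy as np
for n,(x0,y0,x1,y1) in (("scene",(120,140,310,310)),("top",(190,90,370,280))):
    im=r.snapshot(n);np.save(f"{n}.npy",im)
    z=cv2.resize(im[y0:y1,x0:x1],None,fx=3.1,fy=3.1,interpolation=cv2.INTER_CUBIC)
    cv2.imwrite(f"pics/{n}z.png",z[:,:,::-1])
    for t in("station","start","finish","lid1","lid4","cup","jar","tamper"):
        for d in r.cut_out(t,n)[:2]:
            p=d["pixels"];ys,xs=np.nonzero(p)
            print(n,t,round(d["score"],2),np.round(d["rect"]),p.sum(),xs.mean().round(1),ys.mean().round(1))
            np.save(f"m_{n}_{t}.npy",p) if d["score"]>.5 else 0
print(r.get_state()["clock"])
E
```

```text
scene station 0.67 [131. 186. 295. 264.] 7426 211.1 217.9
scene start 0.71 [129. 181. 297. 265.] 7486 210.9 218.0
scene finish 0.6 [131. 181. 296. 266.] 7424 211.2 218.1
scene lid1 0.92 [182. 189. 212. 207.] 479 195.8 199.8
scene lid1 0.85 [149. 207. 184. 225.] 502 164.7 212.7
scene lid4 0.92 [182. 189. 212. 207.] 479 195.8 199.8
scene lid4 0.85 [149. 207. 184. 225.] 502 164.7 212.7
scene cup 0.61 [194. 233. 250. 298.] 2617 222.2 264.7
scene jar 0.82 [150. 149. 190. 208.] 1549 168.9 175.5
scene tamper 0.91 [228. 147. 260. 190.] 838 241.5 169.2
top station 0.72 [211. 138. 354. 207.] 4103 278.2 180.8
top start 0.57 [210. 137. 358. 204.] 4343 278.2 180.5
top finish 0.73 [209. 131. 354. 210.] 4162 278.0 180.7
top lid1 0.92 [250. 169. 281. 195.] 603 263.1 181.8
top lid1 0.89 [276. 179. 306. 206.] 596 291.1 191.0
top lid4 0.92 [250. 169. 281. 195.] 603 263.1 181.8
top lid4 0.89 [276. 179. 306. 206.] 596 291.1 191.0
top cup 0.7 [276. 103. 321. 150.] 1625 299.1 126.8
top jar 0.84 [278. 226. 313. 266.] 1051 293.1 246.6
top tamper 0.79 [208. 208. 242. 242.] 814 222.6 223.4
1.0
```

View pics/scenez.png

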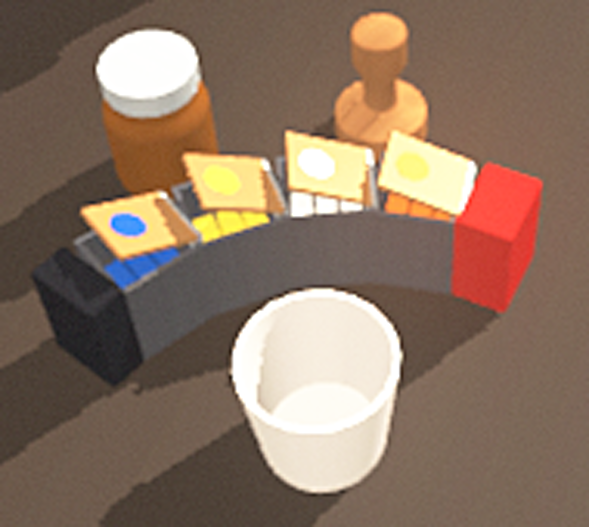

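View pics/topz.png

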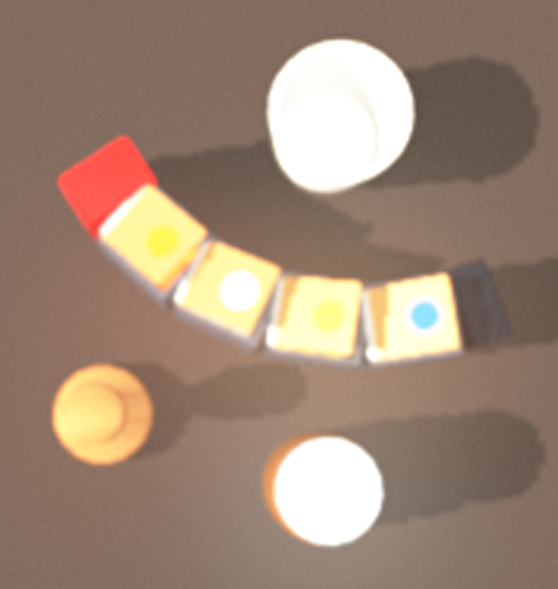

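```bash
cat > h.py <<'E'
import numpy as np,cv2
from plant import r
C={n:r.get_calibration(n) for n in("scene","top")}
def proj(n,X):
    c=C[n];p=np.atleast_2d(X)@c["R"].T+c["t"];p=p@c["mtx"].T
    return p[:,:2]/p[:,2:]
def arc(P,s,off=0,z=.064):
    x,y,th=P;a=s/.17
    lx=-.17+(.17+off)*np.cos(a);ly=(.17+off)*np.sin(a)
    return np.array([x+np.cos(th)*lx-np.sin(th)*ly,y+np.sin(th)*lx+np.cos(th)*ly,z])
def box(P,s,l,z,w=.044):
    c=arc(P,s,0,z);a=P[2]+s/.17
    ra=np.array([np.cos(a),np.sin(a),0]);t=np.array([-np.sin(a),np.cos(a),0])
    return np.array([c+i*ra*w/2+j*t*l/2 for i,j in((-1,-1),(-1,1),(1,1),(1,-1))]) # inner-start, inner-end, outer-end, outer-start
E
cat > fit.py <<'E'
from h import *
from scipy.optimize import least_squares
S=lambda a:np.array(a)/3.1+[120,140]
T=lambda a:np.array(a)/3.1+[190,90]
sr=S([(541,180),(455,237),(487,163)])  # placeholder order fixed below
# red: inner side = toward cup
obs=[("scene",-.117,.032,[(510,248),(455,237),(487,163),(541,180)],S),
     ("top",-.117,.032,[(122,137),(157,187),(98,236),(58,181)],T),
     ("top",.112,.022,[(453,272),(487,260),(510,330),(475,346)],T)]
def res(p,full=False):
    e=[]
    for n,s,l,px,f in obs:
        d=proj(n,box(p[:3],s,l,p[3]))-f(px);e.append(d if n!="x" else 0)
    return e if full else np.concatenate(e).ravel()
o=least_squares(res,[.55,-.05,np.pi+.3,.064],loss="soft_l1")
print(o.x);[print(np.round(e,1).tolist()) for e in res(o.x,True)]
P=o.x[:3];np.save("P.npy",P)
for n,(x0,y0,x1,y1) in (("scene",(120,140,310,310)),("top",(190,90,370,280))):
    im=np.load(f"{n}.npy")
    z=cv2.resize(im[y0:y1,x0:x1],None,fx=3.1,fy=3.1,interpolation=cv2.INTER_CUBIC)[:,:,::-1].copy()
    q=lambda X:np.int32((proj(n,X)+.5-[x0,y0])*3.1)
    for zz in(0,.064):
        for s,l in((-.117,.032),(.112,.022)): cv2.polylines(z,[q(box(P,s,l,zz))],True,(0,255,0),1)
        for off in(-.022,.022): cv2.polylines(z,[q(np.array([arc(P,s,off,zz) for s in np.linspace(-.101,.101,30)]))],False,(255,255,0),1)
    cv2.imwrite(f"pics/{n}_f.png",z)
# bystanders in station coords
E
python3 fit.py
```

```text
[ 0.5650154  -0.01334233  2.85670057  0.05788629]
[[-0.5, -1.0], [-1.8, -4.0], [-1.6, 0.8], [-0.6, 1.4]]
[[0.9, 0.2], [-0.1, -0.5], [-2.7, -2.2], [-0.1, 0.0]]
[[-3.0, -0.5], [-1.9, -1.2], [0.5, 0.5], [-0.3, -0.0]]
```

View pics/scene_f.png

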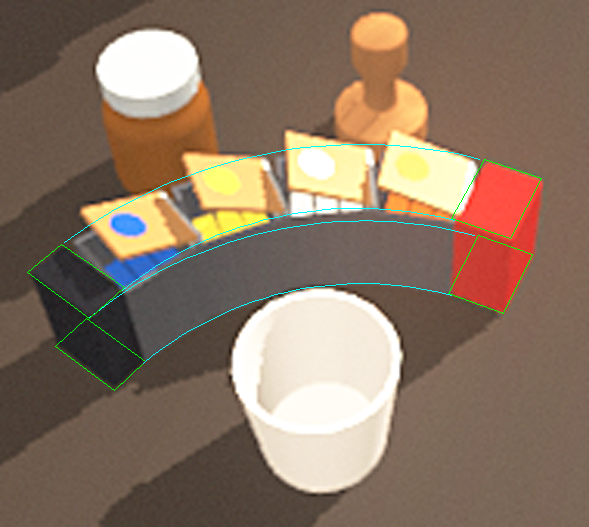

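View pics/top_f.png

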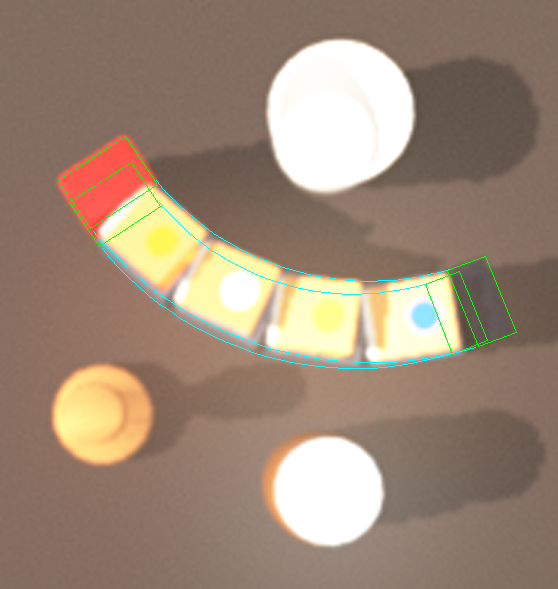

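The overlay fits to within a few mm. I'll refine it using the red pixels and bottom corners, with z fixed at the text's height.

```bash
cat > fit2.py <<'E'
from h import *
from scipy.optimize import minimize
K=6
im={n:np.load(f"{n}.npy").astype(int) for n in C}
win={"scene":(120,140,310,310),"top":(190,90,370,280)}
P0=np.load("P.npy")
def hull(n,X):
    x0,y0,x1,y1=win[n];m=np.zeros(((y1-y0)*K,(x1-x0)*K),np.uint8)
    q=np.int32(np.round((proj(n,X)+.5-[x0,y0])*K*16))
    cv2.fillConvexPoly(m,cv2.convexHull(q),1,shift=4);return m
red={};st={}
for n in C:
    x0,y0,x1,y1=win[n];a=im[n][y0:y1,x0:x1]
    a=cv2.resize(a.astype(np.float32),None,fx=K,fy=K,interpolation=cv2.INTER_LINEAR)
    m=((a[...,0]>120)&(a[...,1]<.45*a[...,0])&(a[...,2]<.45*a[...,0])).astype(np.uint8)
    k,l,s,_=cv2.connectedComponentsWithStats(m);m=(l==1+np.argmax(s[1:,4])).astype(np.uint8)
    red[n]=m
    # dark-ish station? use net mask
    st[n]=cv2.resize(np.load(f"m_{n}_station.npy")[y0:y1,x0:x1].astype(np.float32),None,fx=K,fy=K)>.5
def station(n,p,z):
    m=np.zeros_like(red[n])
    e=np.r_[-.133,np.linspace(-.101,.101,9),.123]
    for s0,s1 in zip(e[:-1],e[1:]): m|=hull(n,np.vstack([box(p,(s0+s1)/2,s1-s0,zz) for zz in(z-.064,z)]))
    return m
def cost(p,ns,wst=1,z=.064):
    c=0
    for n in ns:
        m=hull(n,np.vstack([box(p,-.117,.032,z-.064),box(p,-.117,.032,z)]))
        c+=1-(m&red[n]).sum()/(m|red[n]).sum()
        if wst:
            g=station(n,p,z); c+=wst*(1-(g&st[n]).sum()/(g|st[n]).sum())
    return c
simp=P0+np.array([[0,0,0],[.006,0,0],[0,.006,0],[0,0,.05]])
for ns in(["scene"],["top"],["scene","top"]):
    o=minimize(cost,P0,(ns,),method="Nelder-Mead",options=dict(initial_simplex=simp,xatol=1e-4,fatol=1e-4))
    print(ns,o.x.round(4),o.fun.round(3),"start",arc(o.x,-.117).round(4),"fin",arc(o.x,.112).round(4))
    np.save("P2.npy",o.x)
P=o.x
for n,(x0,y0,x1,y1) in win.items():
    z=cv2.resize(im[n][y0:y1,x0:x1].astype(np.uint8),None,fx=3.1,fy=3.1,interpolation=cv2.INTER_CUBIC)[:,:,::-1].copy()
    q=lambda X:np.int32((proj(n,X)+.5-[x0,y0])*3.1)
    for zz in(0,.064):
        for s,l in((-.117,.032),(.112,.022)): cv2.polylines(z,[q(box(P,s,l,zz))],True,(0,255,0),1)
        for off in(-.022,.022): cv2.polylines(z,[q(np.array([arc(P,s,off,zz) for s in np.linspace(-.101,.101,30)]))],False,(255,255,0),1)
    cv2.imwrite(f"pics/{n}_f2.png",z)
E
python3 fit2.py
```

```text
['scene'] [ 0.5653 -0.013   2.8531] 0.129 start [0.6332 0.0796 0.064 ] fin [ 0.5698 -0.1228  0.064 ]
['top'] [ 0.5655 -0.0116  2.8467] 0.33 start [0.6339 0.0805 0.064 ] fin [ 0.5693 -0.1215  0.064 ]
['scene', 'top'] [ 0.5657 -0.012   2.8475] 0.469 start [0.634  0.0801 0.064 ] fin [ 0.5695 -0.122   0.064 ]
```

View pics/scene_f2.png

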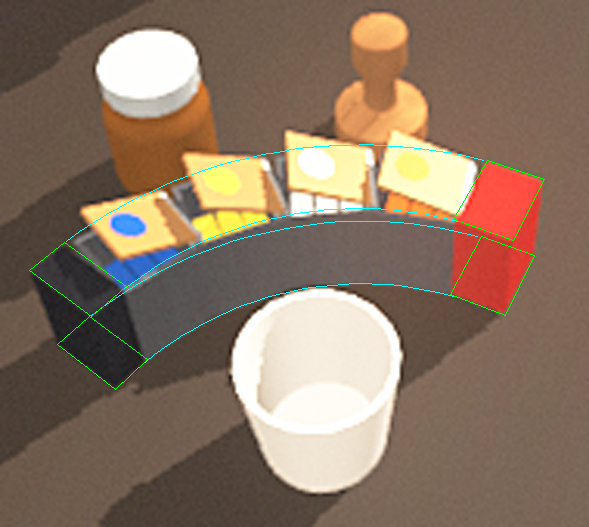

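View pics/top_f2.png

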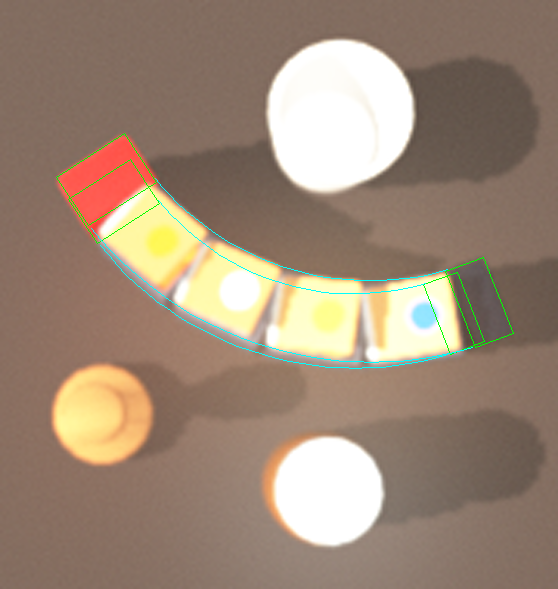

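```bash
cat > byst.py <<'E'
from h import *
from scipy.optimize import least_squares
P=np.load("P2.npy")
# axis silhouettes: centroid of top-cap heights approx; use mask centroid in both views & triangulate
for t,h in(("cup",.035),("jar",.0425),("tamper",.04)):
    u={n:np.array([np.nonzero(np.load(f"m_{n}_{t}.npy"))[i].mean() for i in(1,0)]) for n in C}
    o=least_squares(lambda X:np.concatenate([proj(n,X)[0]-u[n] for n in C]),[.57,0,h])
    X=o.x;d=X[:2]-P[:2];c,s=np.cos(P[2]),np.sin(P[2]);lx,ly=c*d[0]+s*d[1],-s*d[0]+c*d[1]
    rr=np.hypot(lx+.17,ly);print(t,X.round(4),"off",(rr-.17).round(4),"s",(.17*np.arctan2(ly,lx+.17)).round(4))
E
python3 byst.py
```

```text
cup [ 0.675  -0.0484  0.0491] off -0.1151 s 0.0095
jar [ 0.4684 -0.0401  0.0473] off 0.0908 s 0.0362
tamper [0.5067 0.0822 0.0321] off 0.094 s -0.0477
```

Both views agree to within about 1.5 mm. In the views, the jar, cup and tamper leave at least 60 mm on either side of the mid-line. I'll travel there high up with the fingers shut, then turn so tool y points along the row.

```bash
python3 -m jog '[[-0.0198,0.0322,0,0,1],[-0.0198,0.0322,0,0,1],[-0.0198,0.0322,0,0,1],[-0.0198,0.0322,0,0,1],[-0.0198,0.0322,0,0,1],[-0.0198,0.0322,0,0,1],[-0.0198,0.0322,0,0,1],[-0.0198,0.0322,0,0,1],[-0.0198,0.0322,0,0,1],[-0.0198,0.0322,0,0,1],[-0.0198,0.0322,0,0,1],[-0.0198,0.0322,0,0,1],[-0.0198,0.0322,0,0,1],[-0.0198,0.0322,0,0,1],[-0.0198,0.0322,0,0,1],[-0.0198,0.0322,0,0,1],[-0.0198,0.0322,0,0,1],[-0.0198,0.0322,0,0,1]]' 10
python3 -m jog '[[0,0,0.004,0.02,1],[0,0,0.004,0.02,1],[0,0,0.004,0.02,1],[0,0,0.004,0.02,1],[0,0,0.004,0.02,1],[0,0,0.004,0.02,1],[0,0,0.004,0.02,1],[0,0,0.004,0.02,1],[0,0,0.004,0.02,1],[0,0,0.004,0.02,1],[0,0,0.004,0.02,1],[0,0,0.004,0.02,1],[0,0,0.004,0.02,1],[0,0,0.004,0.02,1],[0,0,0.004,0.02,1],[0,0,0.004,0.02,1],[0,0,0.004,0.02,1],[0,0,0.004,0.018,1],[0,0,0,0,1]]'
cat > where.py <<'E'
from h import *
from scipy.spatial.transform import Rotation as Ro
P=np.load("P2.npy");s=r.get_state();X=s["tool_pos"];R=Ro.from_quat(s["eef_rot"]).as_matrix()
import sys
g=float(sys.argv[1])/1000 if len(sys.argv)>1 else -.117
d=X[:2]-P[:2];c,sn=np.cos(P[2]),np.sin(P[2]);lx,ly=c*d[0]+sn*d[1],-sn*d[0]+c*d[1]
S=.17*np.arctan2(ly,lx+.17);ya=np.arctan2(R[1,1],R[0,1]);want=P[2]+S/.17+np.pi/2
e=(want-ya+np.pi)%(2*np.pi)-np.pi
print("t",s["clock"],"tcp",X.round(4),"s mm",(S*1e3).round(1),"off mm",((np.hypot(lx+.17,ly)-.17)*1e3).round(1),"yaw turn needed(rev)",(-e/2/np.pi).round(4))
print("q",s["q"].round(2),"F",s["contact_force"].round(2),"open",round(s["opening"],3),"tilt z",R[:,2].round(4))
print("tool shift to s=%g off 0:"%(g*1e3),(R.T@(arc(P,g,0,.064)-X)).round(4))
E
python3 where.py
```

```text
clock: 2.8
tool_pos: [0.6346, 0.0797, 0.2388]
eef_rot: [0.807, 0.591, 0.0, -0.0]
contact_force: [-0.3, 0.9, 0.4]
opening: 0.003
clock: 4.7
tool_pos: [0.6332, 0.0815, 0.1661]
eef_rot: [0.881, -0.473, -0.0, 0.0]
contact_force: [0.7, 0.5, 0.5]
opening: 0.004
t 4.7 tcp [0.6332 0.0815 0.1661] s mm -117.1 off mm 1.6 yaw turn needed(rev) -0.0003
q [-0.39  0.82  0.37  1.61 -0.38  0.78 -0.84] F [0.66 0.5  0.46] open 0.004 tilt z [-1.2e-03 -3.0e-04 -1.0e+00]
tool shift to s=-117 off 0: [0.0016 0.     0.1021]
```

```bash
python3 -m jog '[[0.0008,0,0.014,0,1],[0.0008,0,0.014,0,1],[0,0,0.014,0,1],[0,0,0.014,0,1],[0,0,0.014,0,1],[0,0,0.01,0,1],[0,0,0.008,0,1],[0,0,0,0,1]]'
python3 where.py; python3 - <<'E'
from plant import r
import cv2
for n,(x0,y0,x1,y1) in (("scene",(120,100,310,310)),("top",(170,70,370,280))):
    im=r.snapshot(n)
    cv2.imwrite(f"pics/{n}_d.png",cv2.resize(im[y0:y1,x0:x1],None,fx=2.8,fy=2.8,interpolation=cv2.INTER_CUBIC)[:,:,::-1])
E
```

```text
clock: 5.5
tool_pos: [0.6338, 0.0797, 0.0774]
eef_rot: [0.881, -0.473, -0.001, 0.001]
contact_force: [0.0, -0.3, -0.0]
opening: 0.006
t 5.5 tcp [0.6338 0.0797 0.0774] s mm -116.6 off mm -0.2 yaw turn needed(rev) -0.0008
q [-0.36  0.94  0.3   1.65 -0.43  0.62 -0.8 ] F [ 0.04 -0.29 -0.02] open 0.006 tilt z [-2.e-03 -1.e-04 -1.e+00]
tool shift to s=-117 off 0: [-0.0002 -0.0004  0.0134]
```

View pics/scene_d.png

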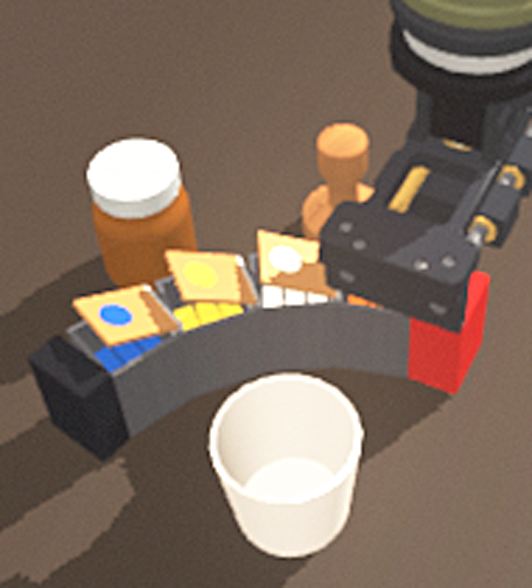

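The shut fingertips are over the red block. I'll find its top with small touches.

```bash
python3 -m jog '[[0,0,0.005,0,1],[0,0,0.0035,0,1],[0,0,0,0,1]]'; for i in 1; do python3 -m jog '[[0,0,0.001,0,1],[0,0,0,0,1]]'; done; python3 where.py
```

```text
clock: 5.9
tool_pos: [0.6342, 0.0798, 0.0698]
eef_rot: [0.881, -0.473, -0.0, 0.0]
contact_force: [0.4, 0.5, 0.2]
opening: 0.008
clock: 6.1
tool_pos: [0.6345, 0.0798, 0.0692]
eef_rot: [0.881, -0.473, -0.0, -0.0]
contact_force: [-0.3, -0.5, 0.2]
opening: 0.006
t 6.1 tcp [0.6345 0.0798 0.0692] s mm -117.3 off mm -0.6 yaw turn needed(rev) -0.0002
q [-0.35  0.95  0.3   1.65 -0.44  0.6  -0.8 ] F [-0.27 -0.51  0.2 ] open 0.006 tilt z [ 0.e+00  1.e-04 -1.e+00]
tool shift to s=-117 off 0: [-0.0006  0.0003  0.0052]
```

```bash
python3 -m jog '[[0,0,0.001,0,1],[0,0,0,0,1]]'; python3 -m jog '[[0,0,0.0007,0,1],[0,0,0,0,1]]'
```

```text
clock: 6.3
tool_pos: [0.6345, 0.0798, 0.0682]
eef_rot: [0.881, -0.473, -0.0, -0.0]
contact_force: [0.5, 0.4, 0.2]
opening: 0.004
clock: 6.5
tool_pos: [0.6345, 0.0797, 0.0675]
eef_rot: [0.881, -0.473, -0.0, -0.0]
contact_force: [0.4, 0.0, -0.9]
opening: 0.007
```

```bash
python3 -m jog '[[0,0,0.001,0,1],[0,0,0,0,1]]'; python3 -m jog '[[0,0,0.001,0,1],[0,0,0,0,1]]';python3 -m jog '[[0,0,0.0007,0,1],[0,0,0,0,1]]'
```

```text
clock: 6.7
tool_pos: [0.6344, 0.0797, 0.0664]
eef_rot: [0.881, -0.473, -0.0, 0.0]
contact_force: [-0.1, 0.3, 0.2]
opening: 0.005
clock: 6.9
tool_pos: [0.6344, 0.0798, 0.0654]
eef_rot: [0.881, -0.473, -0.0, 0.0]
contact_force: [-0.6, 0.8, -0.3]
opening: 0.006
clock: 7.1
tool_pos: [0.6345, 0.0797, 0.0647]
eef_rot: [0.881, -0.473, -0.0, 0.0]
contact_force: [0.1, 0.6, -0.3]
opening: 0.006
```

```bash
python3 -m jog '[[0,0,0.0007,0,1],[0,0,0,0,1]]'; python3 -m jog '[[0,0,0.0005,0,1],[0,0,0,0,1]]'
```

```text
clock: 7.3
tool_pos: [0.6346, 0.0798, 0.0644]
eef_rot: [0.881, -0.473, 0.0, -0.0]
contact_force: [-0.5, -0.0, 3.2]
opening: 0.005
clock: 7.5
tool_pos: [0.6346, 0.0797, 0.064]
eef_rot: [0.881, -0.473, 0.0, -0.0]
contact_force: [-1.2, 0.1, 4.0]
opening: 0.007
```

The red block's top is at a measured 64.6 mm, where contact gave 3–4 N. I'll lift about 5 mm and start the sweep, letting the leading edge ride up lid 1's ramp.

```bash
python3 -m jog '[[-0.0003,0,-0.005,0,1],[-0.0002,0,0,0,1],[0.00004,0.0035,0,-0.0033,1],[0.00004,0.0035,0,-0.0033,1],[0.00004,0.0035,0,-0.0033,1],[0.00004,0.0035,0,-0.0033,1],[0.00004,0.0035,0,-0.0033,1]]'; python3 where.py -81.5
python3 -m jog '[[0.00004,0.0035,0,-0.0033,1],[0.00004,0.0035,0,-0.0033,1],[0.00004,0.0035,0,-0.0033,1],[0.00004,0.0035,0,-0.0033,1],[0.00004,0.0035,0,-0.0033,1]]'; python3 where.py -61.5
```

```text
clock: 8.2
tool_pos: [0.6199, 0.0694, 0.0686]
eef_rot: [0.905, -0.426, -0.0, 0.0]
contact_force: [-0.4, -0.4, 0.2]
opening: 0.007
t 8.2 tcp [0.6199 0.0694 0.0686] s mm -99.3 off mm -0.1 yaw turn needed(rev) -0.0003
q [-0.33  0.94  0.26  1.7  -0.4   0.56 -0.71] F [-0.42 -0.39  0.21] open 0.007 tilt z [-1.e-04  1.e-04 -1.e+00]
tool shift to s=-81.5 off 0: [0.0009 0.0178 0.0046]
clock: 8.7
tool_pos: [0.6071, 0.0577, 0.0686]
eef_rot: [0.926, -0.379, -0.0, -0.0]
contact_force: [0.4, 0.5, 1.0]
opening: 0.005
t 8.7 tcp [0.6071 0.0577 0.0686] s mm -81.9 off mm -0.1 yaw turn needed(rev) -0.0001
q [-0.29  0.92  0.22  1.74 -0.36  0.52 -0.62] F [0.36 0.52 0.97] open 0.005 tilt z [-1.e-04  1.e-04 -1.e+00]
tool shift to s=-61.5 off 0: [0.0012 0.0204 0.0046]
```

```bash
python3 -m jog '[[0.00004,0.0035,0.001,-0.0033,1],[0.00004,0.0035,0.001,-0.0033,1],[0.00004,0.0035,0.001,-0.0033,1],[0.00004,0.0035,0.001,-0.0033,1],[0.00004,0.0035,0.0005,-0.0033,1],[0,0,0,0,1]]'; python3 where.py -61.5; python3 - <<'E'
from plant import r
import cv2
for n,(x0,y0,x1,y1) in (("scene",(120,100,310,310)),):
    im=r.snapshot(n)
    cv2.imwrite(f"pics/{n}_l1.png",cv2.resize(im[y0:y1,x0:x1],None,fx=2.8,fy=2.8,interpolation=cv2.INTER_CUBIC)[:,:,::-1])
E
```

```text
clock: 9.3
tool_pos: [0.5957, 0.0444, 0.0643]
eef_rot: [0.944, -0.331, 0.0, -0.0]
contact_force: [0.5, 0.4, 1.6]
opening: 0.003
t 9.3 tcp [0.5957 0.0444 0.0643] s mm -64.4 off mm -0.4 yaw turn needed(rev) -0.0002
q [-0.26  0.91  0.18  1.78 -0.32  0.48 -0.53] F [0.48 0.37 1.64] open 0.003 tilt z [ 3.e-04  1.e-04 -1.e+00]
tool shift to s=-61.5 off 0: [-0.0003  0.0029  0.0003]
```

View pics/scene_l1.png

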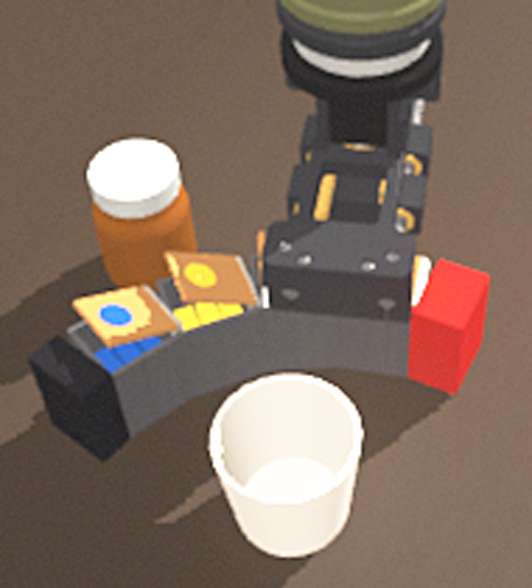

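The network-free check looks good: lid 1 is down and the force is about 1.6 N. I'll press lightly once more, then continue to lid 2.

```bash
python3 -m jog '[[0,0.001,0.0006,-0.0009,1],[0,0,0,0,1]]'; python3 -m jog '[[0,0,-0.0051,0,1],[0.00004,0.0035,0,-0.0033,1],[0.00004,0.0035,0,-0.0033,1],[0.00004,0.0035,0,-0.0033,1],[0.00004,0.0035,0,-0.0033,1],[0.00004,0.0035,0,-0.0033,1],[0.00004,0.0035,0,-0.0033,1]]';  python3 where.py -31.5;python3 -m jog '[[0.00004,0.0035,0,-0.0033,1],[0.00004,0.0035,0,-0.0033,1],[0.00004,0.0035,0,-0.0033,1]]'; python3 where.py -31.5
```

```text
clock: 9.55
tool_pos: [0.5957, 0.0443, 0.0639]
eef_rot: [0.945, -0.328, 0.001, -0.0]
contact_force: [0.8, 1.2, 3.9]
opening: 0.008
clock: 10.25
tool_pos: [0.5831, 0.0267, 0.0686]
eef_rot: [0.963, -0.268, 0.0, -0.0]
contact_force: [0.1, 0.0, 0.5]
opening: 0.008
t 10.25 tcp [0.5831 0.0267 0.0686] s mm -42.6 off mm -0.2 yaw turn needed(rev) 0.0004
q [-0.21  0.89  0.15  1.82 -0.26  0.45 -0.42] F [0.12 0.05 0.46] open 0.008 tilt z [ 3.e-04  4.e-04 -1.e+00]
tool shift to s=-31.5 off 0: [0.0001 0.0111 0.0046]
clock: 10.55
tool_pos: [0.5778, 0.0173, 0.0686]
eef_rot: [0.971, -0.238, -0.0, 0.0]
contact_force: [-0.1, 0.6, 0.0]
opening: 0.006
t 10.55 tcp [0.5778 0.0173 0.0686] s mm -31.8 off mm -0.2 yaw turn needed(rev) 0.0001
q [-0.18  0.88  0.13  1.84 -0.23  0.43 -0.37] F [-0.09  0.56  0.01] open 0.006 tilt z [-0. -0. -1.]
tool shift to s=-31.5 off 0: [-0.0002  0.0003  0.0046]
```

```bash
python3 -m jog '[[0.00004,0.0035,0.001,-0.0033,1],[0.00004,0.0035,0.001,-0.0033,1],[0.00004,0.0035,0.001,-0.0033,1],[0.00004,0.0035,0.001,-0.0033,1],[0.00004,0.0035,0.0005,-0.0033,1],[0,0,0,0,1]]'; python3 -m jog '[[0,0,0.0006,0,1],[0,0,0,0,1]]'; python3 where.py 18.5
```

```text
clock: 11.15
tool_pos: [0.5708, 0.0013, 0.0643]
eef_rot: [0.982, -0.188, 0.0, -0.0]
contact_force: [-0.2, -0.4, 2.6]
opening: 0.006
clock: 11.35
tool_pos: [0.5708, 0.0013, 0.0638]
eef_rot: [0.982, -0.188, 0.0, 0.0]
contact_force: [0.0, -0.9, 5.8]
opening: 0.006
t 11.35 tcp [0.5708 0.0013 0.0638] s mm -14.3 off mm -0.5 yaw turn needed(rev) -0.0001
q [-0.14  0.88  0.1   1.86 -0.19  0.4  -0.28] F [ 0.05 -0.91  5.79] open 0.006 tilt z [ 3.e-04 -5.e-04 -1.e+00]
tool shift to s=18.5 off 0: [ 0.0027  0.0326 -0.0002]
```

Lid 2 is pressed home with 5.8 N, about 1 mm of sink. On to lid 3.

```bash
python3 -m jog '[[0,0,-0.0051,0,1],[0,0.0035,0,-0.0033,1],[0,0.0035,0,-0.0033,1],[0.00004,0.0035,0,-0.0033,1],[0.00004,0.0035,0,-0.0033,1],[0.00004,0.0035,0,-0.0033,1],[0.00004,0.0035,0,-0.0033,1],[0.00004,0.0035,0,-0.0033,1],[0.00004,0.0035,0,-0.0033,1],[0.00004,0.0045,0,-0.0042,1]]';  python3 where.py 18.5
python3 -m jog '[[0.00004,0.0035,0.001,-0.0033,1],[0.00004,0.0035,0.001,-0.0033,1],[0.00004,0.0035,0.001,-0.0033,1],[0.00004,0.0035,0.001,-0.0033,1],[0.00004,0.0035,0.0005,-0.0033,1],[0,0,0,0,1]]'; python3 -m jog '[[0,0,0.0005,0,1],[0,0,0,0,1]]'; python3 where.py 68.5
```

```text
clock: 12.35
tool_pos: [0.5616, -0.0297, 0.0686]
eef_rot: [0.996, -0.092, -0.0, -0.0]
contact_force: [-0.0, 0.6, -0.1]
opening: 0.007
t 12.35 tcp [ 0.5616 -0.0297  0.0686] s mm 18.1 off mm -0.2 yaw turn needed(rev) 0.0006
q [-0.06  0.87  0.04  1.89 -0.09  0.39 -0.13] F [-0.01  0.62 -0.05] open 0.007 tilt z [-0.e+00  1.e-04 -1.e+00]
tool shift to s=18.5 off 0: [-0.0002  0.0004  0.0046]
clock: 12.95
tool_pos: [0.5594, -0.0472, 0.0642]
eef_rot: [0.999, -0.041, 0.0, -0.0]
contact_force: [-0.2, -0.1, 2.8]
opening: 0.002
clock: 13.15
tool_pos: [0.5594, -0.0472, 0.0639]
eef_rot: [0.999, -0.041, 0.0, 0.0]
contact_force: [-0.5, -0.5, 3.9]
opening: 0.005
t 13.15 tcp [ 0.5594 -0.0472  0.0639] s mm 35.8 off mm -0.4 yaw turn needed(rev) 0.0001
q [-0.01  0.87  0.02  1.89 -0.04  0.38 -0.05] F [-0.53 -0.45  3.92] open 0.005 tilt z [ 3.e-04 -5.e-04 -1.e+00]
tool shift to s=68.5 off 0: [ 0.0027  0.0325 -0.0001]
```

```bash
python3 -m jog '[[0,0,-0.005,0,1],[0,0.0035,0,-0.0033,1],[0,0.0035,0,-0.0033,1],[0.00004,0.0035,0,-0.0033,1],[0.00004,0.0035,0,-0.0033,1],[0.00004,0.0035,0,-0.0033,1],[0.00004,0.0035,0,-0.0033,1],[0.00004,0.0035,0,-0.0033,1],[0.00004,0.0035,0,-0.0033,1],[0.00004,0.0045,0,-0.0042,1]]';  python3 where.py 68.5
python3 -m jog '[[0.00004,0.0035,0.001,-0.0033,1],[0.00004,0.0035,0.001,-0.0033,1],[0.00004,0.0035,0.001,-0.0033,1],[0.00004,0.0035,0.001,-0.0033,1],[0.00004,0.0035,0.0005,-0.0033,1],[0,0,0,0,1]]'; python3 -m jog '[[0,0,0.0005,0,1],[0,0,0,0,1]]'; python3 where.py 112
```

```text
clock: 14.15
tool_pos: [0.5597, -0.0794, 0.0686]
eef_rot: [0.998, 0.056, 0.0, -0.0]
contact_force: [-0.8, -0.3, -0.5]
opening: 0.006
t 14.15 tcp [ 0.5597 -0.0794  0.0686] s mm 68.2 off mm -0.4 yaw turn needed(rev) 0.0008
q [ 0.08  0.86 -0.03  1.87  0.06  0.4   0.11] F [-0.77 -0.31 -0.53] open 0.006 tilt z [-0.e+00  1.e-04 -1.e+00]
tool shift to s=68.5 off 0: [-0.0004  0.0003  0.0046]
clock: 14.75
tool_pos: [0.5626, -0.0969, 0.0642]
eef_rot: [0.994, 0.107, 0.0, -0.0]
contact_force: [-0.1, 0.5, 2.9]
opening: 0.005
clock: 14.95
tool_pos: [0.5626, -0.0968, 0.0639]
eef_rot: [0.994, 0.106, 0.0, 0.0]
contact_force: [0.4, -0.9, 3.6]
opening: 0.006
t 14.95 tcp [ 0.5626 -0.0968  0.0639] s mm 85.9 off mm -0.5 yaw turn needed(rev) 0.0003
q [ 0.12  0.88 -0.06  1.86  0.11  0.41  0.19] F [ 0.38 -0.9   3.63] open 0.006 tilt z [ 4.e-04 -5.e-04 -1.e+00]
tool shift to s=112 off 0: [ 0.0015  0.026  -0.0001]
```

All four are pressed down. I'll skim on over the black block, lift off and look.

```bash
python3 -m jog '[[0,0,-0.0011,0,1],[0,0.0037,0,-0.0035,1],[0.00004,0.0037,0,-0.0035,1],[0.00004,0.0037,0,-0.0035,1],[0.00004,0.0037,0,-0.0035,1],[0.00004,0.0037,0,-0.0035,1],[0.00004,0.0037,0,-0.0035,1],[0.00004,0.0037,0,-0.0035,1],[0,0,0,0,1]]'; python3 where.py 112
python3 -m jog '[[0,0,-0.005,0,1],[0,0,-0.02,0,1],[0,0,-0.03,0,1],[0,0,-0.04,0,1],[0,0,-0.04,0,1],[0,0,-0.04,0,1],[0,0.03,0,0,1],[0,0.04,0,0,1],[0,0.04,0,0,1],[0,0.04,0,0,1],[0,0.04,0,0,1],[0,0,0,0,1]]'
python3 - <<'E'
from plant import r
import cv2
for n,(x0,y0,x1,y1) in (("scene",(120,140,310,310)),("top",(190,90,370,280))):
    im=r.snapshot(n)
    cv2.imwrite(f"pics/{n}_e.png",cv2.resize(im[y0:y1,x0:x1],None,fx=3.1,fy=3.1,interpolation=cv2.INTER_CUBIC)[:,:,::-1])
E
```

```text
clock: 15.85
tool_pos: [0.5701, -0.1222, 0.0647]
eef_rot: [0.983, 0.183, 0.0, 0.0]
contact_force: [-0.6, 0.9, -0.9]
opening: 0.001
t 15.85 tcp [ 0.5701 -0.1222  0.0647] s mm 112.4 off mm -0.4 yaw turn needed(rev) 0.0
q [ 0.19  0.88 -0.1   1.82  0.19  0.45  0.32] F [-0.59  0.9  -0.9 ] open 0.001 tilt z [ 3.e-04 -4.e-04 -1.e+00]
tool shift to s=112 off 0: [-0.0004 -0.0004  0.0007]
clock: 17.05
tool_pos: [0.6375, -0.306, 0.2392]
eef_rot: [0.984, 0.179, -0.0, 0.003]
contact_force: [-0.4, -0.5, -0.1]
opening: 0.007
```

View pics/scene_e.png

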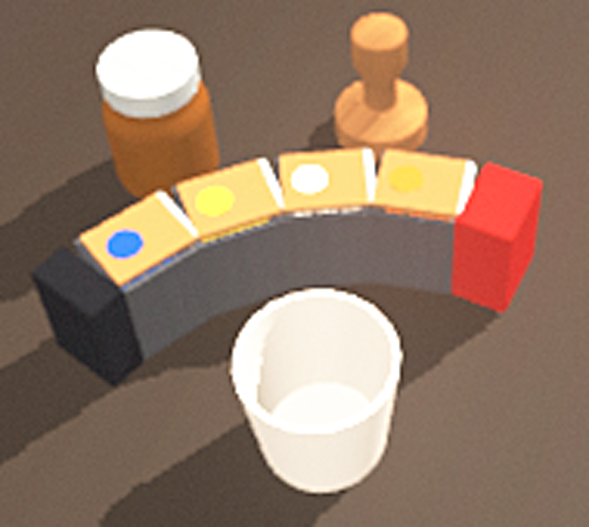

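View pics/top_e.png

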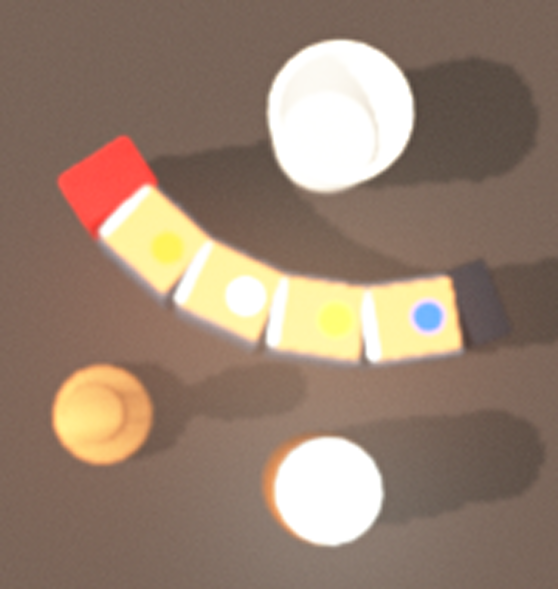

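All lids look shut, and the cup, jar and tamper are unmoved. I'll check by overlaying the predicted outlines of the shut lids.

```bash
cat > chk.py <<'E'
from h import *
P=np.load("P2.npy");n="scene"
im=r.snapshot(n);x0,y0,x1,y1=140,175,280,250
z=cv2.resize(im[y0:y1,x0:x1],None,fx=5.6,fy=5.6,interpolation=cv2.INTER_CUBIC)[:,:,::-1].copy()
for s in(-.075,-.025,.025,.075):
    a=P[2]+s/.17;t=np.array([-np.sin(a),np.cos(a),0])
    for ang,col in((0,(0,255,0)),(.08,(255,0,255))):
        b=box(P,s,.045,.064,.038);L=.045
        for i in(1,2): b[i]+= -t*L*(1-np.cos(ang))+np.array([0,0,L*np.sin(ang)])
        cv2.polylines(z,[np.int32((proj(n,b)+.5-[x0,y0])*5.6)],True,col,1)
cv2.imwrite("pics/chk.png",z)
E
python3 chk.py
```

```text
(no output)
```

View pics/chk.png

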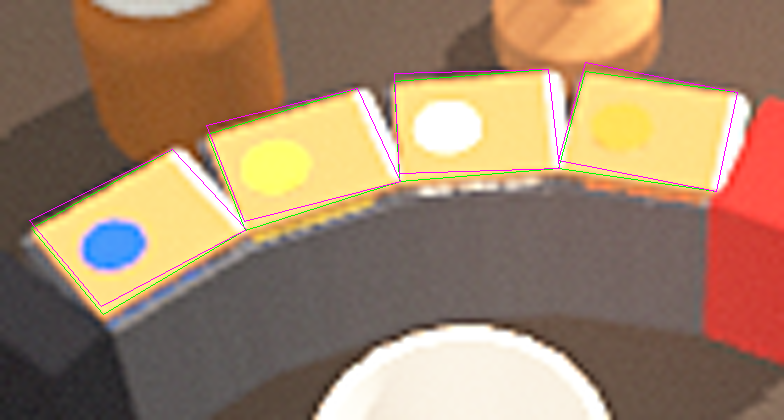

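```bash
python3 where.py; python3 -c "
from plant import r
print(r.finish_job())"
```

```text
t 17.2 tcp [ 0.6379 -0.2973  0.2395] s mm 254.8 off mm 82.7 yaw turn needed(rev) -0.1331
q [ 0.45  0.8  -0.17  1.29  0.14  1.06  0.64] F [0.2  0.12 0.56] open 0.008 tilt z [-6.0e-04  1.7e-03 -1.0e+00]
tool shift to s=-117 off 0: [ 0.1322 -0.3532  0.1761]
the job is handed in; nothing more can be done
None
```

All four lids are shut, pushed down one after another from the red block to the black block with the shut fingertips. I handed the job in at about 17 s.

- **Sweep:** I felt for the top of the red block first and found it at a measured 64.6 mm, against 64 mm in the text. I then swept along the arc and pressed each lid lightly near its free end. I skimmed over the black block and lifted clear to 0.24 m, beyond the black end of the row.
- **Forces:** The highest vertical force I read was 5.8 N, at lid 2, which is about 1 mm of sink. Readings come only at the end of each move, so a brief peak in between would not show.
- **Last checks:** In the scene picture the four lids match the outlines predicted for shut lids. The cup, jar and tamper look unmoved in both views. The final wrist force was within noise.
- **Disagreements:** The station fits from the two cameras differed by about 1.5 mm. The first free fit put the top at 58 mm, so I used the text's height for the fit and then confirmed it by touch. Thin slivers of the compartment contents still show along the inner edge of the lids. I took these as the gap left by 38 mm lids on a 44 mm station, because the outlines fit shut lids.

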